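Load a flanged housing mouth-down on the scanner fixture

ROBOT

A 7-joint arm with a two-finger parallel gripper is mounted at the origin on the work surface. World frame = base frame: x ahead of the robot, y to its left, z up, the work surface at z = 0. Lengths are in m, angles in rad, forces in N, time in s.
With the tool pointing down it reaches from about 0.425 to 0.875 m from the base axis. Payload 4.7 kg.
Tool frame: the origin (TCP) lies between the finger pads; the fingertips stand ctrl.tip_reach ahead of it and the grasp point (between the pads) lies 5 mm behind it (ctrl.tip_reach is the distance from the TCP to the fingertips, in m); z points along the fingers, y is the direction in which the jaws open and shut (so a half turn about z gives the same grasp; the last joint's range is limited). The gripper opens to 87 mm and grips with 3 to 60 N. Pads are 19 mm wide; open, the fingers measure 117 mm over their backs; the gripper's body (75 mm by 190 mm) begins 51 mm behind the grasp point.
Start: joints at [1.237, 0.321, -0.07, 1.45, 0.023, 1.371, -0.057], TCP at [0.222, -0.611, 0.237] pointing down, gripper open.
Joint ranges: [-2.86, 2.86], [-0.3, 2.09], [-1.38, 1.24], [0.06, 2.45], [-1.56, 4.7], [0.09, 2.05], [-2.69, 2.69]. Speed limits (rad/s): [2.57, 2.57, 3.14, 3.14, 3.14, 3.14, 3.14].

INTERFACE

Orientations are given as a rotation vector (axis times angle).
In Python, from bench import ctrl gives the robot as it stands.
- The arm moves only by the shell command python3 -m handwheel 'ROWS' [FORCE]. ROWS is JSON, a list of rows, each a list of 7 numbers: the shift along the tool's x, y, z in mm, then the turn, a rotation vector about the tool's x, y, z in rad, then the gripper's target within -1 to 1 (shut at 1, half-way at 0, fully open at -1). In form: [[dx, dy, dz, ax, ay, az, grip], ...]. A call has 1 to 12 rows; each row is the pose to reach, as a shift and turn from the pose commanded when the call began, along the tool's axes at that moment; what a row does not reach only later rows make up. A row lasts 1/8 s, in which the tool goes at most 62.5 mm and 10.7 degrees, less where a joint would pass 70% of its speed; a pose out of reach is approached as far as the arm can. A call with a gripper value outside its range is refused whole. The fingers move at their own pace and stop on an object; FORCE is the grip in N (left out, the last holds). Time passes only in rows, so rows that repeat a pose let the fingers close. It gives the time, the measured TCP pose, the force and the opening at its end, in the units of the state.
- ctrl.get_state(): the state, without advancing time (a new reading comes with each control period).
- ctrl.get_image(name): name is "scene" or "top"; returns the picture (480x640x3 uint8, red, green, blue); there is no depth.
- ctrl.camera_model(name): a dict with "mtx" (3x3 intrinsics, pixels), "k1" (the pictures are not rectified: a ray, as slopes to the right and down, at radius r is drawn at 1 + k1 r^2 times it, then the intrinsics apply), "xyz" and "orientation" of the camera in the world. Camera axes: x right, y up, looking along -z (the intrinsics and any distortion apply to the point x, -y, -z); pixel columns grow to the right and rows downward; lengths in m; the calibration is good to about 2 mm. A picture is of the moment at which its call begins. camera_model takes no time and is no camera call.
- ctrl.close_job(): hands the job in, once; it reports no verdict.
The state is a dict: "time": time; "joint_positions": joint angles; "qd": joint speeds; "joint_torque": joint torques, N m; "position": TCP position; "tool_rot": TCP orientation; "ft_force": force on the tool from outside, world axes, zero at the start; "torque": the same for the moment, N m; "grip_width": opening from 0.0 (shut) to 1.0 (fully open).
Only numpy, scipy, OpenCV 4.12 (cv2) and the standard library are available. Lean on these libraries where they do the work, as an engineer would, in place of code of your own. Each camera call takes 0.05 s, during which the arm holds its last target.

TASK

Take the aluminium housing from the V-block, turn it mouth down and lower it over the upright post of the measuring fixture. Then turn it until its flange holes find the four studs and it sits fully home, flange flat on the stud ring; let go of it and leave the other things on the table where they are.

Things in the scene. Friction and masses are not known exactly. Their poses are not given: they have to be found in the camera images.
- housing: Loose aluminium cup, 0.3 to 0.5 kg, 56 mm outside diameter, 110 mm long, with a square flange 96 x 96 x 8 mm round its 48 mm mouth. Origin: centre of the mouth, in the flange's face; +z runs to the closed end (up when mouth down). Four 14 mm holes in the flange, 36 mm from the axis on +x, -x, +y, -y. Centre of mass about 45 mm from the mouth.
- housing_top (a point): Middle of the closed end's outer face, 110 mm from the mouth. At the start the housing lies on the V-block, axis level and 100 mm above the table, the mouth pointing to the robot's left (+y, within 23 degrees).
- housing_ear (a point): Plain ear that serves to turn the housing: a bar (73 to 87 mm from the mouth), 12 mm wide, 14 mm high, along the housing's -x, out to 88 mm from the axis. The point is 72 mm from the axis. At the start it hangs straight down.
- fixture: Fixed fixture: base plate 150 x 150 x 14 mm with an upright steel post in the middle, 45 mm in diameter up to 110 mm above the table. Origin: on the table under the post, +z up. Round the post lies a clamped ring with four upright studs. Home, the housing's origin is 22 mm above this origin; on the stud tips it is at 32 mm.
- post_top (a point): Top of the post, 124 mm above the table; from 110 mm up it tapers to 24 mm diameter. The mouth has 1.5 mm of play all round on the post.
- ring_top (a point): Centre of the stud ring's top face (100 mm diameter), 22 mm above the table. Four studs, 36 mm from the post's axis, 90 degrees apart, 10 mm in diameter, 10 mm tall, slightly tapered tips. The ring is clamped at an angle that differs each time and NO pose reports: see it, or turn the housing on the stud tips (at most a quarter turn) until it drops; it falls by its weight within a degree or two.
- vblock: Fixed dark steel V-block, 46 x 50 mm, about 75 mm high, that carries the housing. Origin: centre of its underside; groove along its x axis. It touches the housing only from 12 to 58 mm from the mouth and is narrower than it, so fingers pass on both sides.
- ring_gauge: Bystander: loose steel ring, 70 mm outer diameter, 22 mm high. Origin: centre of its underside.
- swab_jar: Bystander: loose closed jar, 60 mm diameter, 75 mm high. Origin: centre of its underside.
- ball_artefact: Bystander: loose white ball on a foot, 64 mm diameter, 69 mm high. Origin: centre of its underside.
- driver: Bystander: screwdriver 170 mm long lying on the table, handle to its -x, 26 mm thick. Origin: middle of its length, on the table.
Not all that is in view belongs to the job. Leave any purple or red look-alike of the fixture alone.

How it is judged:
At the end, for the whole second after the job is handed in: The housing stands mouth down over the post, upright within 3 degrees, axes within 4 mm, flange on the stud ring within 2.5 mm (so all studs are in the holes), at rest and released; ring gauge, jar, ball artefact and screwdriver within 20 mm of where they were (z of housing in the frame of fixture between 0.0195 and 0.0245 m and horizontal distance between housing and fixture below 0.004 m and angle between housing's own z axis and vertical below 0.05 rad and linear speed of housing below 0.02 m/s and distance of each of ring_gauge, swab_jar, ball_artefact, driver from where it was at the start of the episode below 0.02 m); the robot touches nothing.
It fails at once if A bystander (ring gauge, jar, ball artefact or screwdriver) is moved by more than 20 mm (distance of any of ring_gauge, swab_jar, ball_artefact, driver from where it was at the start of the episode above 0.02 m).
It also fails if it takes over 67 s, if anything falls off the work surface, if the arm or the gripper's body presses on something with over 40 N, if the wrist force passes 120 N, or if a joint passes its speed limit or range.

## Working session

There is one attempt and no reset: what is moved stays moved. The work goes in short steps, Python scripts to look and compute and a shell command to move; the robot and the scene stay as the last step left them, time stands still between calls to the robot, and variables do not carry over. Pictures are saved under pics/ and viewed, and the job is handed in when it is done.

```bash
ls; mkdir -p pics
python3 - <<'E'
from bench import ctrl
import cv2
print(ctrl.get_state(), ctrl.tip_reach)
for n in("scene","top"):
    print(n,ctrl.camera_model(n))
    cv2.imwrite(f"pics/{n}0.png",ctrl.get_image(n)[:,:,::-1])
E
```

```text
pics
{'time': 0.0, 'joint_positions': array([ 1.23710421,  0.32181569, -0.07009177,  1.45169995,  0.02259193,
        1.37077931, -0.05687424]), 'qd': array([ 1.55191524e-05, -5.84868432e-05,  1.30200874e-03,  4.13115560e-04,
        1.02956905e-05, -1.42715348e-05, -2.20209396e-03]), 'joint_torque': array([ 2.74385802e-04, -4.91296721e+01, -4.04117480e-01, -3.12534714e+01,
       -6.39734580e-02,  4.39442054e-02,  1.78533965e-04]), 'position': array([ 0.22131404, -0.61059559,  0.23545375]), 'tool_rot': array([-3.09235395e+00, -5.43333744e-01,  6.56959638e-04]), 'ft_force': array([-0.36637114,  0.30842038, -0.1323439 ]), 'torque': array([ 0.00216   , -0.02135351,  0.01086966]), 'grip_width': 1.0000535871754697} 0.014
scene {'mtx': array([[439.91053688,   0.        , 328.23707464],
       [  0.        , 439.91053688, 231.19017081],
       [  0.        ,   0.        ,   1.        ]]), 'k1': -0.0032365369095510308, 'xyz': array([ 1.1481423 , -0.33054019,  0.65038994]), 'orientation': array([0.82831557, 0.45542709, 0.90684134])}
top {'mtx': array([[475.77066781,   0.        , 317.93479887],
       [  0.        , 475.77066781, 232.41027196],
       [  0.        ,   0.        ,   1.        ]]), 'k1': -0.02708753823016163, 'xyz': array([0.44004177, 0.03881512, 0.98504555]), 'orientation': array([ 0.10537901, -0.05912087, -1.5595321 ])}
```

View pics/scene0.png

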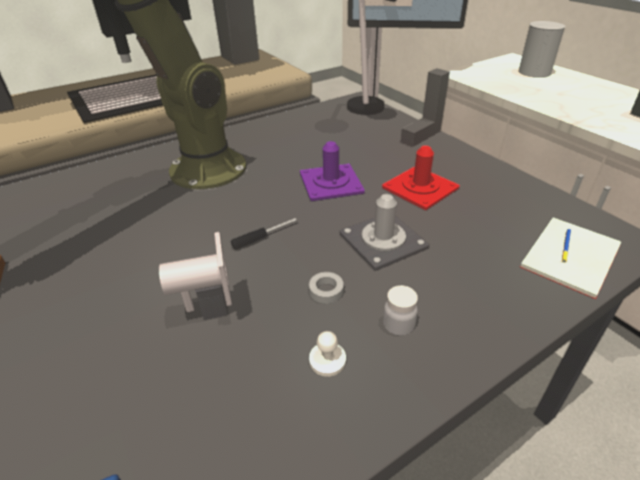

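View pics/top0.png

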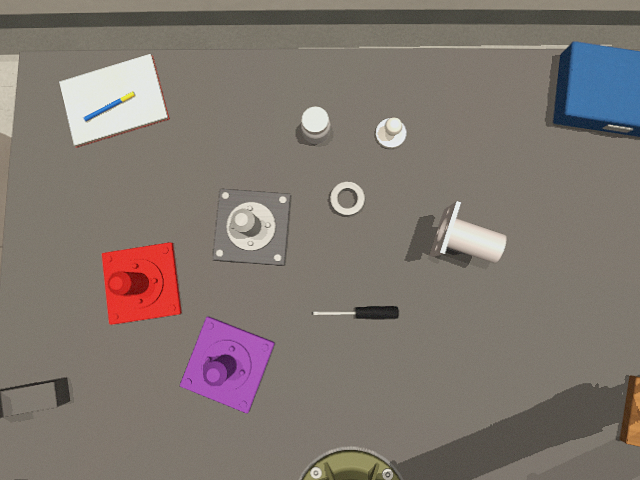

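The top view shows the grey fixture at about (250,227) and the housing at about (470,238), with its mouth to the left in the picture (+y). The red and purple look-alikes are at (140,283) and (228,363). I'll zoom in before measuring.

```bash
cat > h.py <<'E'
from bench import ctrl
import numpy as np, cv2
from scipy.spatial.transform import Rotation as R
def cam(n):
    m=ctrl.camera_model(n); return m,R.from_rotvec(m['orientation']).as_matrix(),np.array(m['xyz'])
def proj(n,P):
    m,Rm,t=cam(n); p=(np.asarray(P,float)-t)@Rm; s=np.stack([p[...,0]/-p[...,2],-p[...,1]/-p[...,2]],-1)
    s=s*(1+m['k1']*(s**2).sum(-1,keepdims=True)); K=m['mtx']
    return s@K[:2,:2].T+K[:2,2]
def ray(n,uv):
    m,Rm,t=cam(n); K=m['mtx']; s0=(np.asarray(uv,float)-K[:2,2])/K[0,0]; s=s0.copy()
    for _ in range(10): s=s0/(1+m['k1']*(s@s))
    d=Rm@np.array([s[0],-s[1],-1]); return t,d/np.linalg.norm(d)
def onz(n,uv,z):
    t,d=ray(n,uv); return t+d*(z-t[2])/d[2]
def tri(uvs,uvt):
    a,d=ray('scene',uvs); b,e=ray('top',uvt)
    s=np.linalg.lstsq(np.stack([d,-e],1),b-a,rcond=None)[0]
    p=a+s[0]*d;q=b+s[1]*e; return (p+q)/2,np.linalg.norm(p-q)
def crop(src,box,f,out):
    im=cv2.imread(src); x,y,w,h=box
    cv2.imwrite(out,cv2.resize(im[y:y+h,x:x+w],None,fx=f,fy=f,interpolation=cv2.INTER_CUBIC))
E
python3 - <<'E'
from h import *
crop('pics/top0.png',(410,190,110,90),7,'pics/c1.png')
crop('pics/top0.png',(205,180,100,90),7,'pics/c2.png')
crop('pics/scene0.png',(150,225,100,95),6,'pics/c3.png')
crop('pics/scene0.png',(335,185,100,85),7,'pics/c4.png')
E
```

```text
(no output)
```

View pics/c1.png

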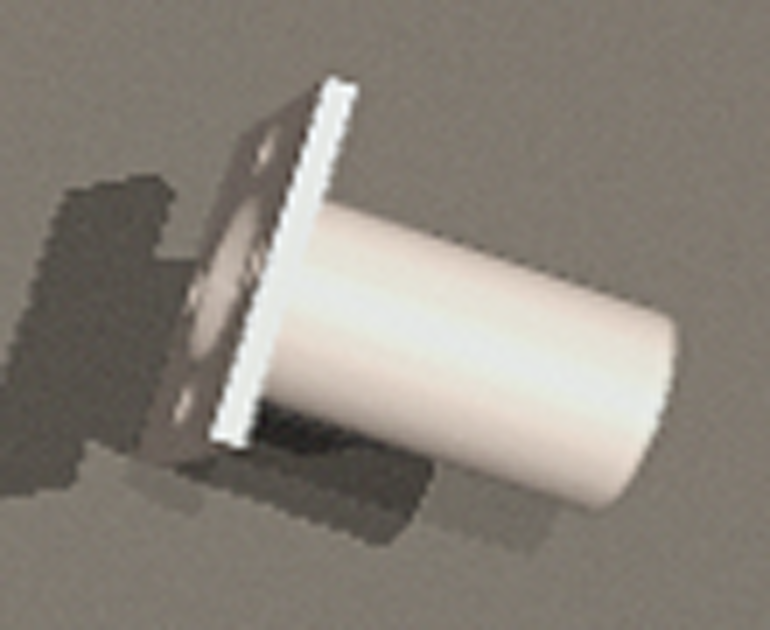

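View pics/c2.png

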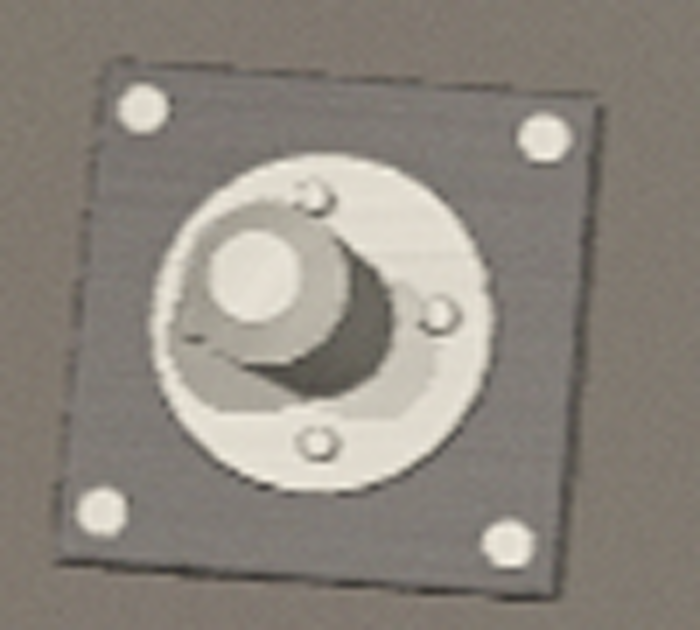

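View pics/c3.png

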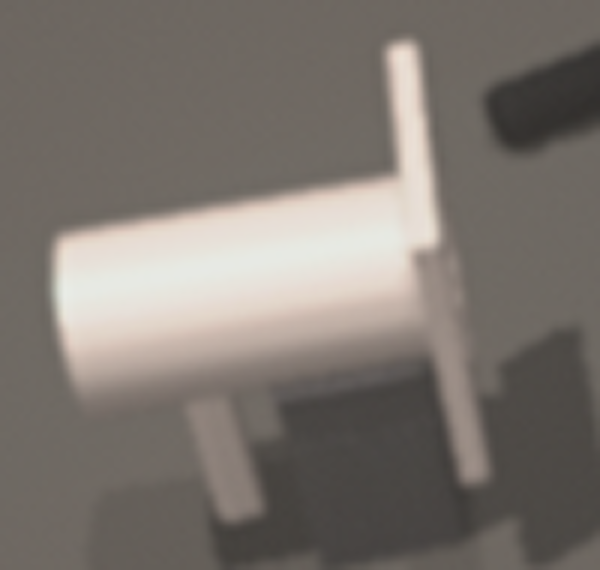

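View pics/c4.png

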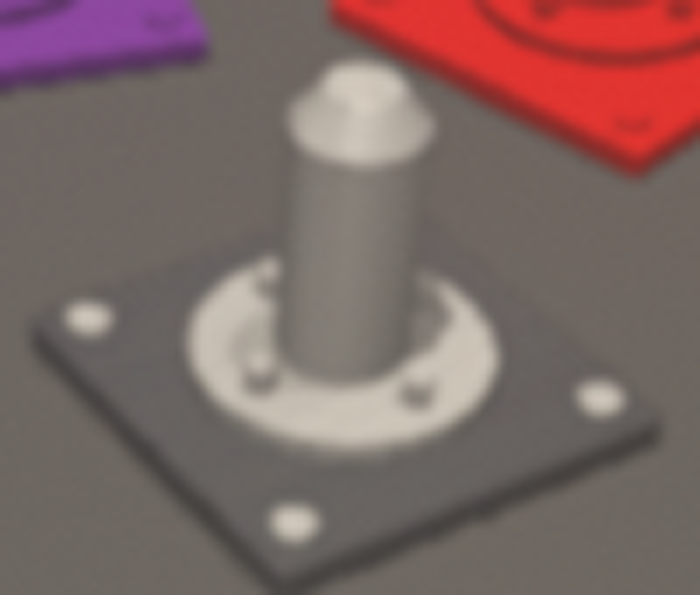

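Run:
```python
from h import *
np.set_printoptions(precision=4,suppress=True)
T=lambda u,v:np.array([410+u/7-.43,190+v/7-.43]); S=lambda u,v:np.array([150+u/6-.42,225+v/6-.42])
F=lambda u,v:np.array([205+u/7-.43,180+v/7-.43]); G=lambda u,v:np.array([335+u/7-.43,185+v/7-.43])
print("flange corners")
for t,s in [((330,78),(438,247)),((357,90),(415,250)),((213,437),(417,43)),((245,447),(388,45))]:
    print(*tri(S(*s),T(*t)))
def mid(n,e1,e2):
    # plane normals of the two silhouette edges -> bisecting plane through axis
    ns=[]
    for a,b in (e1,e2):
        v=np.cross(ray(n,a)[1],ray(n,b)[1]); ns.append(v/np.linalg.norm(v))
    if ns[0]@ns[1]<0: ns[1]=-ns[1]
    v=ns[0]+ns[1]; return v/np.linalg.norm(v)
nt=mid('top',(T(345,207),T(660,312)),(T(275,397),T(590,505)))
ns=mid('scene',(S(80,233),S(385,180)),(S(110,412),S(400,368)))
d=np.cross(nt,ns); d/=np.linalg.norm(d)
ct,cs=cam('top')[2],cam('scene')[2]
A=np.stack([nt,ns,d]); p=np.linalg.solve(A,[nt@ct,ns@cs,d@np.array([.42,-.28,.1])])
d=d*np.sign(-d[1]); print("axis dir(to closed)",d,"yaw",np.degrees(np.arctan2(d[0],-d[1])),"pt",p)
print("cyl end top-line: ",onz('top',T(676,330),.1),onz('top',T(605,507),.1))
print("fixture"); print("post top",*tri(G(362,85),F(254,275)))
c=onz('top',F(323,323),.022);print("ring c",c, onz('scene',G(343,350),.022))
for s in [(313,195),(440,313),(319,441)]:
    q=onz('top',F(*s),.032)
    print("stud",q,np.hypot(*(q-c)[:2]),np.degrees(np.arctan2(q[1]-c[1],q[0]-c[0])))
for s in [(143,107),(544,136),(101,511),(507,543)]: print(onz('top',F(*s),.014))
```

```text
flange corners
[ 0.5867 -0.1793  0.1502] 0.002962915344349065
[ 0.5838 -0.1856  0.1502] 0.0039438224958128565
[ 0.4957 -0.148   0.1509] 0.0035562264195387098
[ 0.4931 -0.156   0.1519] 0.002966529094532398
axis dir(to closed) [-0.3217 -0.9465  0.024 ] yaw -18.769596440257814 pt [ 0.4941 -0.3051  0.1049]
cyl end top-line:  [ 0.5279 -0.2841  0.1   ] [ 0.4808 -0.264   0.1   ]
fixture
post top [0.5546 0.2069 0.1272] 0.002108086956865598
ring c [0.554  0.2057 0.022 ] [0.5541 0.2101 0.022 ]
stud [0.5903 0.2079 0.032 ] 0.03635028389603447 3.432101711579236
stud [0.556 0.17  0.032] 0.03575569745226395 -86.81369806821554
stud [0.5185 0.2043 0.032 ] 0.03550827365282954 -177.63874205550334
[0.6193 0.2628 0.014 ]
[0.6112 0.1428 0.014 ]
[0.4988 0.2714 0.014 ]
[0.4905 0.1513 0.014 ]
```

```bash
cat >> h.py <<'E'
def rows_to(p,Rm,n=None):
    s=ctrl.get_state(); R0=R.from_rotvec(s['tool_rot']).as_matrix()
    d=R0.T@(np.asarray(p)-s['position'])*1000; rv=R.from_matrix(R0.T@Rm).as_rotvec()
    print("shift",d.round(1),"turn",rv.round(4),"deg",np.degrees(np.linalg.norm(rv)).round(1),"rows>=",max(np.linalg.norm(d)/62.5,np.degrees(np.linalg.norm(rv))/10.7).round(1))
def toolR(z,y):
    z=np.array(z,float);z/=np.linalg.norm(z);y=np.array(y,float);y-=z*(y@z);y/=np.linalg.norm(y)
    return np.stack([np.cross(y,z),y,z],1)
E
python3 - <<'E'
from h import *
np.set_printoptions(precision=4,suppress=True)
s=ctrl.get_state(); print(R.from_rotvec(s['tool_rot']).as_matrix())
a=np.array([-.324,-.946,0]); y=np.array([.946,-.324,0])
for th in (30,45,60):
    t=-a*np.sin(np.radians(th))-np.array([0,0,1])*np.cos(np.radians(th))
    for sg in (1,-1):
        print(th,sg); rows_to(np.array([.5156,-.2397,.1])-.115*t,toolR(t,sg*y))
rows_to([.40,-.45,.33],R.from_rotvec(s['tool_rot']).as_matrix())
for nm,uv,z in [('jar',(315,120),.075),('ball',(391,132),.0),('gauge',(347,198),.022),('drv',(313,313),.01),('drv2',(398,312),.013)]: print(nm,onz('top',np.array(uv),z))
E
```

```text
[[ 0.9401  0.3409 -0.0007]
 [ 0.3409 -0.9401  0.0016]
 [-0.0001 -0.0017 -1.    ]]
30 1
shift [ 367.1 -203.6   36.3] turn [ 0.232   0.4874 -0.8724] deg 58.8 rows>= 6.7
30 -1
shift [ 367.1 -203.6   36.3] turn [ 0.5851 -0.2785  2.1867] deg 130.7 rows>= 12.2
45 1
shift [ 352.1 -185.    54.5] turn [ 0.3486  0.7308 -0.846 ] deg 67.1 rows>= 6.4
45 -1
shift [ 352.1 -185.    54.5] turn [ 0.8727 -0.4163  2.1091] deg 132.9 rows>= 12.4
60 1
shift [ 340.7 -170.7   78.3] turn [ 0.4648  0.9735 -0.8086] deg 77.2 rows>= 7.2
60 -1
shift [ 340.7 -170.7   78.3] turn [ 1.154  -0.551   2.0004] deg 136.0 rows>= 12.7
shift [222.7 -90.3 -94.3] turn [0. 0. 0.] deg 0.0 rows>= 4.1
jar [0.7591 0.0745 0.075 ]
ball [ 0.7594 -0.0844  0.    ]
gauge [0.6127 0.009  0.022 ]
drv [0.3782 0.0764 0.01  ]
drv2 [ 0.3825 -0.0949  0.013 ]
```

```bash
L='import json;from bench import ctrl;s=ctrl.get_state();open("log.txt","a").write(json.dumps({k:(s[k].tolist() if hasattr(s[k],"tolist") else s[k]) for k in ("joint_positions","position","tool_rot")})+"\n")'
python3 -c "$L"
python3 -m handwheel '[[50,-20,-25,0,0,0,-1],[100,-40,-50,0.1,0.1,-0.1,-1],[160,-65,-75,0.15,0.2,-0.2,-1],[220,-90,-94,0.2,0.3,-0.3,-1],[220,-90,-94,0.2,0.3,-0.3,-1]]'; python3 -c "$L"
python3 -m handwheel '[[0,0,0,0.1,0,0,-1],[0,0,0,0.2,0.1,-0.2,-1],[20,0,0,0.2,0.25,-0.3,-1],[20,0,0,0.2,0.25,-0.3,-1]]'; python3 -c "$L"
cat > fk.py <<'E'
from h import *
from scipy.optimize import least_squares
import json
D=[json.loads(l) for l in open('log.txt')]
def fk(q,p,sg):
    # joints z,y,z,y,z,y,z ; p=d1,d3,d5,d7,a_elbow, base off
    T=np.eye(3);x=np.array([0,0,p[0]],float)
    rz=lambda a:R.from_euler('z',a).as_matrix(); ry=lambda a:R.from_euler('y',a).as_matrix()
    T=T@rz(sg[0]*q[0]+p[6]); x=x+T@[p[7],0,0]
    T=T@ry(sg[1]*q[1]); T=T@rz(sg[2]*q[2]); x=x+T@[p[4],0,p[1]]
    T=T@ry(sg[3]*q[3]); x=x+T@[p[5],0,0]
    T=T@rz(sg[4]*q[4]); x=x+T@[0,0,p[2]]
    T=T@ry(sg[5]*q[5]); x=x+T@[p[8],0,0]
    T=T@rz(sg[6]*q[6]+p[9]); x=x+T@[0,0,p[3]]
    return x,T
def res(p,sg):
    r=[]
    for d in D:
        x,T=fk(d['joint_positions'],p,sg)
        r+=list((x-d['position'])*5)+list(R.from_matrix(T.T@R.from_rotvec(d['tool_rot']).as_matrix()).as_rotvec())
    r+=list(np.array([p[4],p[5],p[7],p[8]])*.01)
    return np.array(r)
if __name__=='__main__':
    import itertools
    out=[]
    for s in itertools.product([1,-1],repeat=4):
        sg=(s[0],1,s[1],1,s[2],1,s[3])
        for b in (0,np.pi/2,np.pi,-np.pi/2):
          for w in (0,np.pi/2,np.pi,-np.pi/2):
            try:o=least_squares(res,[.3,.4,.4,.2,0,0,b,0,0,w],args=(sg,))
            except Exception as e: continue
            out.append((o.cost,sg,o.x))
    out.sort(key=lambda t:t[0])
    for c,sg,x in out[:6]: print(c,sg,x.round(4))
    json.dump([out[0][1],out[0][2].tolist()],open('fk.json','w'))
E
python3 fk.py
```

```text
time: 0.72
position: [0.4, -0.4496, 0.3307]
tool_rot: [-2.715, -0.923, -0.379]
ft_force: [0.1, -0.1, 0.1]
grip_width: 1.001
time: 1.23
position: [0.4119, -0.4415, 0.3347]
tool_rot: [-2.294, -1.213, -0.628]
ft_force: [-0.7, -0.4, -0.7]
grip_width: 1.005
0.00038046192462526574 (-1, 1, -1, 1, -1, 1, -1) [ 0.2702  0.5276  0.408   0.3946  0.0874  0.0312 -0.0317  0.0721  0.0649
 -4.7411]
0.00038046192462527117 (-1, 1, -1, 1, -1, 1, -1) [ 0.2702  0.5276  0.408   0.3946  0.0874  0.0312 -0.0317  0.0721  0.0649
  1.542 ]
0.00038046192462527214 (-1, 1, -1, 1, -1, 1, -1) [ 0.2702  0.5276  0.408   0.3946  0.0874  0.0312 -0.0317  0.0721  0.0649
  1.542 ]
0.00038046192462527523 (-1, 1, -1, 1, -1, 1, -1) [ 0.2702  0.5276  0.408   0.3946  0.0874  0.0312 -0.0317  0.0721  0.0649
  1.542 ]
0.0003804619246252755 (-1, 1, -1, 1, -1, 1, -1) [ 0.2702  0.5276  0.408   0.3946  0.0874  0.0312 -0.0317  0.0721  0.0649
 -4.7411]
0.00038046192462529876 (-1, 1, -1, 1, -1, 1, -1) [ 0.2702  0.5276  0.408   0.3946  0.0874  0.0312 -0.0317  0.0721  0.0649
  1.542 ]
```

Run:
```python
from fk import *
np.set_printoptions(precision=4,suppress=True)
sg=(-1,1,-1,1,-1,1,-1)
for d in D: print(np.array(d['joint_positions']))
f=lambda v:res([v[0],v[1],v[2],v[3],0,0,v[4],0,0,v[5]],sg)
o=least_squares(f,[.3,.4,.4,.2,0,1.5]); print(o.cost,o.x); print(o.fun[:-4].reshape(-1,6)/[5,5,5,1,1,1])
o=json.load(open('fk.json')); print(res(o[1],sg)[:-4].reshape(-1,6)/[5,5,5,1,1,1])
```

```text
[ 1.2371  0.3218 -0.0701  1.4515  0.0226  1.3708 -0.0569]
[ 1.1504  0.3238 -0.2229  1.3123 -0.2546  1.6716  0.0119]
[ 1.2236  0.5267 -0.2899  1.1385 -0.3918  1.9017  0.291 ]
0.0009031471529989784 [ 0.2583  0.4539  0.5127  0.3514 -0.0416  1.533 ]
[[-0.0018  0.0042 -0.0008 -0.     -0.0001 -0.0039]
 [ 0.0021 -0.001  -0.0004  0.0135 -0.0059 -0.0012]
 [ 0.0024 -0.0013  0.0011  0.0246 -0.0074  0.005 ]]
[[ 0.0003  0.0003  0.0008 -0.     -0.0001 -0.0029]
 [ 0.002   0.0008 -0.0013  0.0102 -0.0046 -0.0009]
 [-0.0012 -0.0006  0.0005  0.0187 -0.0057  0.0038]]
```

```bash
cat > ik.py <<'E'
from fk import *
SG=(-1,1,-1,1,-1,1,-1)
P=[.2583,.4539,.5127,.3514,0,0,-.0416,0,0,1.533]
lo=np.array([-2.86,-.3,-1.38,.06,-1.56,.09,-2.69])+.06; hi=np.array([2.86,2.09,1.24,2.45,4.7,2.05,2.69])-.06
def ik(x,Rm,q0):
    def f(q):
        p,T=fk(q,P,SG); return np.r_[(p-x)*5,R.from_matrix(T.T@Rm).as_rotvec(),(q-q0)*.003]
    o=least_squares(f,np.clip(q0,lo+1e-3,hi-1e-3),bounds=(lo,hi),max_nfev=60); return np.abs(o.fun[:6]).max(),o.x
def best(x,Rm,q0,n=8,rng=np.random.default_rng(0)):
    S=[q0]+[rng.uniform(lo,hi) for _ in range(n)]
    L=[ik(x,Rm,np.array(s)) for s in S]
    first=L[0]; ok=[l for l in L if l[0]<.01]
    return first,(min(ok,key=lambda l:np.linalg.norm(l[1]-q0)) if ok else min(L,key=lambda l:l[0]))
E
cat > plan.py <<'E'
from ik import *
np.set_printoptions(precision=2,suppress=True)
a0=np.array([-.324,-.946,0]);a0/=np.linalg.norm(a0); e0=np.array([0,0,-1.]); Z=np.array([0,0,1.])
mouth=np.array([.5415,-.164,.1]); post=np.array([.5548,.2065,0])
q0=np.array(D[-1]['joint_positions'])
for th in (20,35,50,65):
  c,s=np.cos(np.radians(th)),np.sin(np.radians(th))
  for sg in (1,-1):
    t=-a0*s+e0*c; y=sg*np.cross(a0,e0)
    g=mouth+a0*.08+t*.005
    b1=best(g-.1*t,toolR(t,y),q0)[1]; b2=best(g,toolR(t,y),b1[1])[0]
    print(th,sg,'pre',round(b1[0],3),b1[1],'grasp',round(b2[0],3),b2[1])
    if b2[0]>.02: continue
    for az in (3,93,183,-87):
        e=np.array([np.cos(np.radians(az)),np.sin(np.radians(az)),0])
        tt=-Z*s+e*c; yy=sg*np.cross(Z,e)
        r=[best(post+Z*(h+.08)+tt*.005,toolR(tt,yy),b2[1])[1] for h in (.024,.15)]
        print('    az',az,*[ (round(k[0],3),k[1]) for k in r])
E
time python3 plan.py
```

```text
20 1 pre 0.0 [ 1.    0.29 -0.42  1.65 -0.22  1.34  0.33] grasp 0.0 [ 0.96  0.37 -0.43  1.76 -0.21  1.14  0.31]
    az 3 (np.float64(0.145), array([-1.73,  0.47,  0.92,  2.39,  1.96,  0.64, -1.29])) (np.float64(0.082), array([-1.29, -0.13,  0.49,  2.39,  1.75,  0.76, -0.58]))
    az 93 (np.float64(0.0), array([ 0.51,  0.67, -0.41,  1.85, -0.97,  1.28, -2.35])) (np.float64(0.0), array([ 0.58,  0.47, -0.5 ,  1.83, -0.99,  1.4 , -2.54]))
    az 183 (np.float64(0.272), array([ 0.03,  1.02, -0.54,  1.07,  0.  ,  1.99, -2.09])) (np.float64(0.34), array([ 0.24,  0.91, -0.84,  1.14, -0.  ,  1.99, -2.29]))
    az -87 (np.float64(0.0), array([-0.7 ,  0.91, -0.18,  1.35,  0.92,  1.91, -1.01])) (np.float64(0.0), array([-0.77,  0.74, -0.08,  1.33,  0.9 ,  1.99, -0.84]))
20 -1 pre 0.0 [ 0.25  0.3   0.48  1.65 -0.46  1.4  -2.63] grasp 0.0 [ 0.22  0.37  0.44  1.76 -0.52  1.22 -2.6 ]
    az 3 (np.float64(0.145), array([-1.46,  0.36,  0.64,  2.39,  1.98,  0.77,  1.93])) (np.float64(0.082), array([-0.69, -0.12, -0.09,  2.39,  1.73,  0.69,  2.54]))
    az 93 (np.float64(0.0), array([ 0.3 ,  0.64, -0.17, 
[... 4365 characters left out ...]
6 -2.26]
    az 3 (np.float64(0.0), array([ 0.05,  0.09, -0.56,  2.1 ,  0.39,  0.59, -2.3 ])) (np.float64(0.0), array([ 0.24, -0.09, -0.7 ,  1.97,  0.13,  0.84, -2.05]))
    az 93 (np.float64(0.0), array([ 0.57,  0.41, -0.85,  1.84, -0.15,  0.96, -0.09])) (np.float64(0.0), array([ 0.16,  0.18, -0.34,  1.72, -0.4 ,  1.24,  0.01]))
    az 183 (np.float64(0.0), array([ 0.23,  0.81, -0.9 ,  1.37,  0.39,  1.63,  0.95])) (np.float64(0.0), array([ 0.2 ,  0.69, -0.9 ,  1.24,  0.3 ,  1.82,  0.98]))
    az -87 (np.float64(0.0), array([ 0.15,  0.73, -1.08,  1.61,  0.92,  1.58,  2.09])) (np.float64(0.0), array([ 0.25,  0.73, -1.32,  1.49,  0.95,  1.83,  2.14]))
real	1m45.056s
user	1m44.500s
sys	0m0.178s
```

```bash
cat > grasp.py <<'E'
from h import *
a0=np.array([-.324,-.946,0]);a0/=np.linalg.norm(a0); e0=np.array([0,0,-1.]); Z=np.array([0,0,1.])
mouth=np.array([.5415,-.164,.1]); th=np.radians(55)
t=-a0*np.sin(th)+e0*np.cos(th); y=np.cross(a0,e0); RG=toolR(t,y); G=mouth+a0*.079+t*.005
E
python3 -c "
from grasp import *
rows_to(G-.1*t,RG); print(G)"
```

```text
shift [ 15.2  36.  232.1] turn [ 0.0148  0.2959 -0.2787] deg 23.3 rows>= 3.8
[ 0.51722972 -0.23486324  0.09713212]
```

```bash
python3 -m handwheel '[[3,8,50,0,0.07,-0.07,-1],[7,16,100,0.01,0.14,-0.14,-1],[11,24,150,0.01,0.22,-0.21,-1],[15,36,195,0.015,0.296,-0.279,-1],[15,36,220,0.015,0.296,-0.279,-1],[15,36,220,0.015,0.296,-0.279,-1]]'
python3 - <<'E'
from grasp import *
rows_to(G-.1*t,RG);rows_to(G,RG); print(ctrl.get_state()['joint_positions'].round(2))
for n in("scene","top"): cv2.imwrite(f"pics/{n}1.png",ctrl.get_image(n)[:,:,::-1])
crop('pics/top1.png',(380,150,200,150),4,'pics/c5.png')
crop('pics/scene1.png',(100,180,200,150),4,'pics/c6.png')
E
```

```text
time: 1.98
position: [0.4889, -0.3171, 0.1644]
tool_rot: [-1.943, -1.394, -1.009]
ft_force: [0.1, 0.3, 1.3]
grip_width: 1.002
shift [-5.2  0.2  9.8] turn [-0.0043  0.0008  0.0015] deg 0.3 rows>= 0.2
shift [ -5.1   0.7 109.8] turn [-0.0043  0.0008  0.0015] deg 0.3 rows>= 1.8
[ 1.23  0.66 -0.41  1.48 -0.55  1.6   0.65]
```

View pics/c5.png

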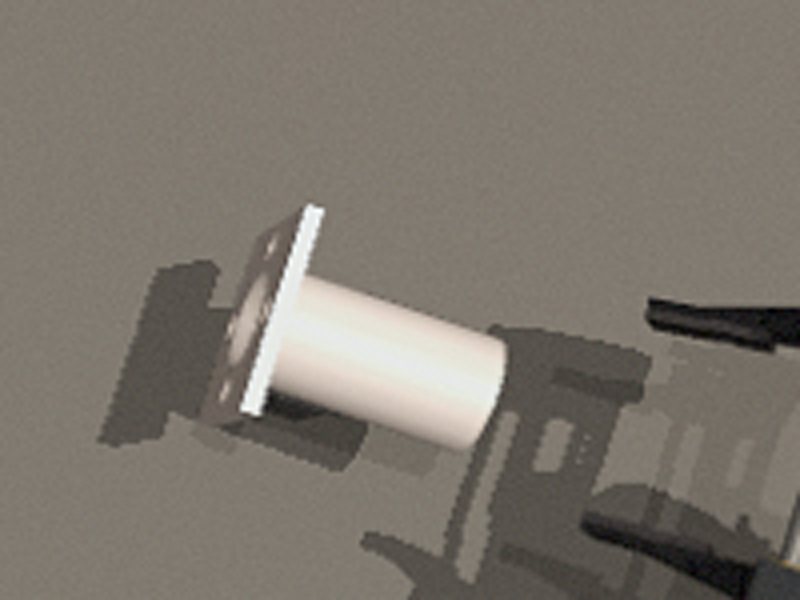

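View pics/c6.png

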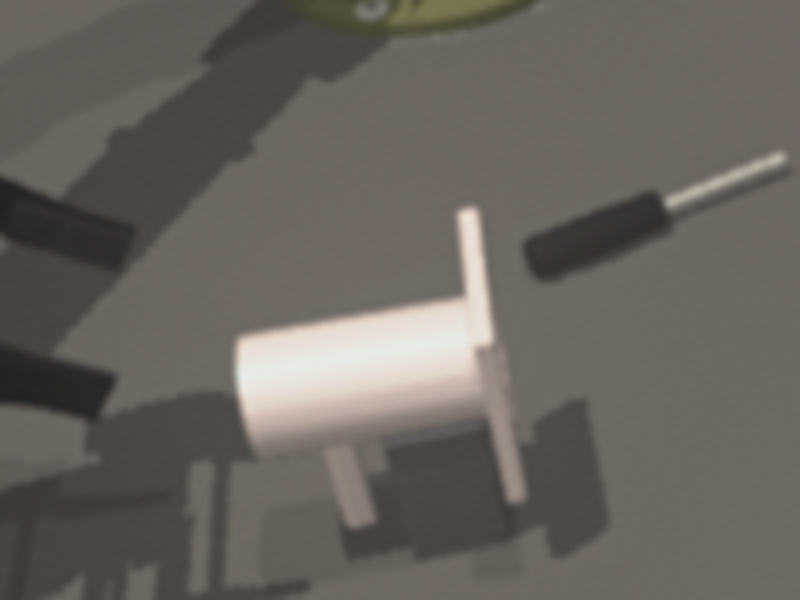

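Run:
```python
from grasp import *
s=ctrl.get_state(); p=s['position']+R.from_rotvec(s['tool_rot']).as_matrix()[:,2]*.014
print(proj('top',p)); print(proj('scene',p))
q=onz('top',np.array([380+616/4,150+416/4])-.4,p[2]); print(p,q)
for k in (0,.05,.11): print(proj('top',mouth+a0*k),proj('scene',mouth+a0*k))
```

```text
[533.47222177 253.53085158]
[127.39758492 260.46213389]
[ 0.49326749 -0.30891536  0.15868901] [ 0.49314979 -0.30913144  0.15868901]
[441.15243698 228.9105564 ] [224.1500736  269.10713147]
[466.84363357 237.7803196 ] [196.3483882  274.09502308]
[497.81172195 248.48304532] [162.09495475 280.23971207]
```

The fingertips project within 0.5 px of where they are seen, so the calibration holds. I'll advance and grip.

```bash
python3 -m handwheel '[[-5,0.5,40,0,0,0,-1],[-5,0.5,75,0,0,0,-1],[-5,0.5,100,0,0,0,-1],[-5,0.5,110,0,0,0,-1],[-5,0.5,110,0,0,0,0],[-5,0.5,110,0,0,0,0.3],[-5,0.5,110,0,0,0,1],[-5,0.5,110,0,0,0,1],[-5,0.5,110,0,0,0,1],[-5,0.5,110,0,0,0,1]]' 45
python3 - <<'E'
from grasp import *
rows_to(G,RG)
for n in("scene","top"): cv2.imwrite(f"pics/{n}2.png",ctrl.get_image(n)[:,:,::-1])
crop('pics/top2.png',(380,150,200,150),4,'pics/c7.png')
crop('pics/scene2.png',(100,180,200,150),4,'pics/c8.png')
E
```

```text
time: 3.32
position: [0.5168, -0.2369, 0.0987]
tool_rot: [-1.944, -1.396, -1.011]
ft_force: [-5.4, -2.0, 3.8]
grip_width: 0.636
shift [-0.1 -0.2  2.7] turn [-0.0027  0.0012  0.0033] deg 0.3 rows>= 0.0
```

View pics/c7.png

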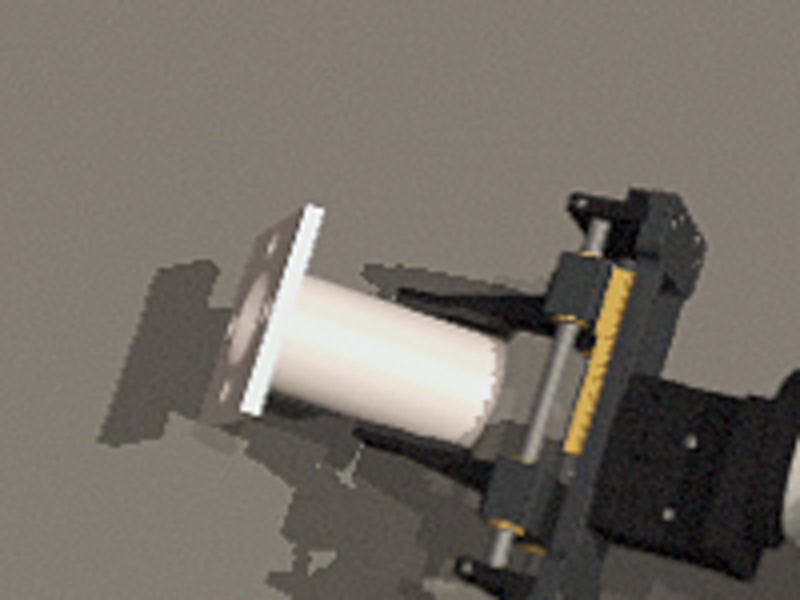

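View pics/c8.png

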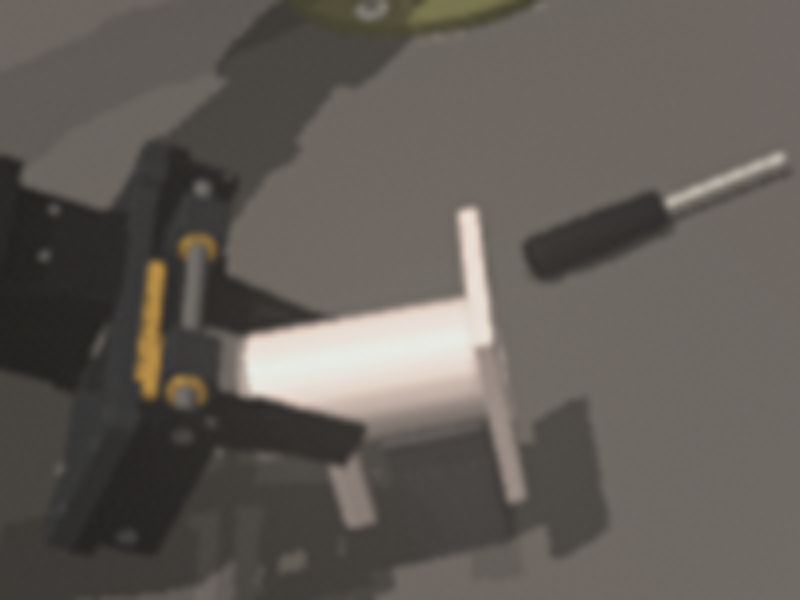

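```bash
cat > plan2.py <<'E'
from grasp import *
import json
from ik import ik
np.set_printoptions(precision=3,suppress=True)
def save():
    s=ctrl.get_state(); Rt=R.from_rotvec(s['tool_rot']).as_matrix()
    RH=np.stack([Z,np.cross(a0,Z),a0],1)
    json.dump([(Rt.T@RH).tolist(),(Rt.T@(mouth-s['position'])).tolist()],open('rel.json','w'))
def rel(): a,b=json.load(open('rel.json')); return np.array(a),np.array(b)
def goal(p,az):   # housing pose (ear azimuth az deg) -> tool pose
    A,b=rel(); e=np.array([np.cos(np.radians(az)),np.sin(np.radians(az)),0]); RH=np.stack([-e,np.cross(Z,-e),Z],1)
    Rt=RH@A.T; return np.asarray(p)-Rt@b,Rt
def house():
    A,b=rel(); s=ctrl.get_state(); Rt=R.from_rotvec(s['tool_rot']).as_matrix(); return s['position']+Rt@b,Rt@A
post=np.array([.5548,.2065,0])
E
python3 - <<'E'
from plan2 import *
save(); print(rel()[1])
s=ctrl.get_state(); R0=R.from_rotvec(s['tool_rot']).as_matrix(); up=R0.T@[0,0,.2]*1000; print("up200",up)
p,Rt=goal(post+[0,0,.17],-87); print(p)
p1=s['position']+[0,0,.2]
rv=R.from_matrix(R0.T@Rt).as_rotvec(); print(rv, R0.T@(p-s['position'])*1000)
q=s['joint_positions']; e,q=ik(p1,R0,q); print('lift',e,q)
for k in np.linspace(0,1,9)[1:]:
    e,q=ik(p1+(p-p1)*k,R0@R.from_rotvec(rv*k).as_matrix(),q); print(round(e,3),q)
E
```

```text
[0.045 0.    0.062]
up200 [ 163.689    0.234 -114.917]
[0.555 0.205 0.247]
[ 0.078 -1.551 -0.414] [ 369.206 -105.063  267.608]
lift 2.0366277367772145e-06 [ 1.2    0.447 -0.482  1.508 -0.646  1.688  0.468]
0.0 [ 1.135  0.292 -0.515  1.61  -0.57   1.57   0.438]
0.0 [ 1.054  0.154 -0.566  1.688 -0.479  1.461  0.357]
0.0 [ 0.958  0.052 -0.644  1.737 -0.354  1.37   0.217]
0.0 [ 0.848  0.007 -0.75   1.75  -0.174  1.313  0.012]
0.0 [ 0.692  0.05  -0.857  1.724  0.079  1.32  -0.26 ]
0.0 [ 0.443  0.183 -0.897  1.659  0.371  1.425 -0.549]
0.0 [ 0.152  0.357 -0.867  1.556  0.614  1.607 -0.762]
0.0 [-0.117  0.538 -0.803  1.419  0.791  1.811 -0.872]
```

```bash
python3 -m handwheel '[[16,0,-11,0,0,0,1],[49,0,-34,0,0,0,1],[90,0,-63,0,0,0,1],[131,0,-92,0,0,0,1],[164,0,-115,0,0,0,1],[164,0,-115,0,0,0,1]]'
python3 - <<'E'
from plan2 import *
p,Rt=goal(post+[0,0,.17],-87); 
s=ctrl.get_state(); R0=R.from_rotvec(s['tool_rot']).as_matrix()
rows_to(p,Rt)
d=R0.T@(p-s['position'])*1000; rv=R.from_matrix(R0.T@Rt).as_rotvec()
for k in np.arange(1,12)/11: print((d*k).round(),(rv*k).round(3))
for n in("scene","top"): cv2.imwrite(f"pics/{n}3.png",ctrl.get_image(n)[:,:,::-1])
crop('pics/scene3.png',(80,80,260,195),3,'pics/c9.png')
E
```

```text
time: 4.18
position: [0.519, -0.2365, 0.3025]
tool_rot: [-1.948, -1.404, -1.016]
ft_force: [0.9, -0.9, -5.3]
grip_width: 0.635
shift [ 204.2 -108.2  382.3] turn [ 0.087 -1.545 -0.413] deg 91.7 rows>= 8.6
[ 19. -10.  35.] [ 0.008 -0.14  -0.038]
[ 37. -20.  70.] [ 0.016 -0.281 -0.075]
[ 56. -30. 104.] [ 0.024 -0.421 -0.113]
[ 74. -39. 139.] [ 0.032 -0.562 -0.15 ]
[ 93. -49. 174.] [ 0.039 -0.702 -0.188]
[111. -59. 209.] [ 0.047 -0.843 -0.225]
[130. -69. 243.] [ 0.055 -0.983 -0.263]
[148. -79. 278.] [ 0.063 -1.123 -0.3  ]
[167. -89. 313.] [ 0.071 -1.264 -0.338]
[186. -98. 348.] [ 0.079 -1.404 -0.376]
[ 204. -108.  382.] [ 0.087 -1.545 -0.413]
```

View pics/c9.png

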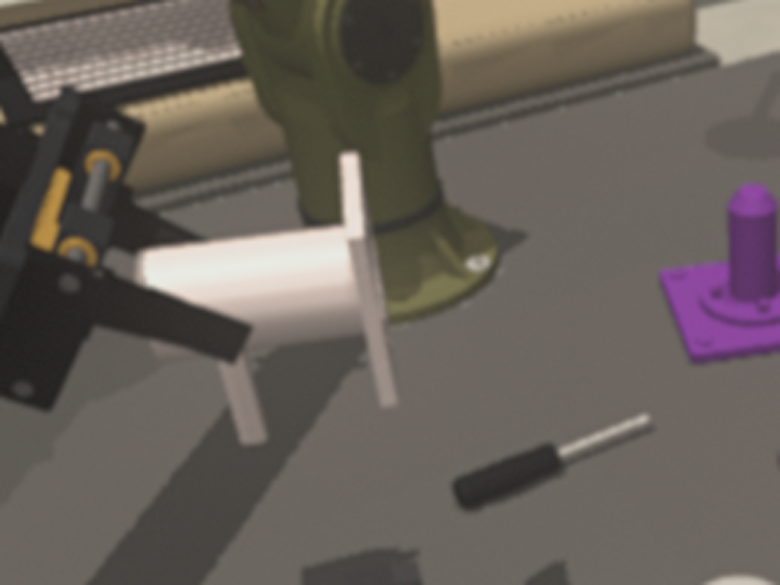

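```bash
python3 -m handwheel '[[5,-3,10,0.002,-0.04,-0.01,1],[19,-10,35,0.008,-0.14,-0.038,1],[37,-20,70,0.016,-0.281,-0.075,1],[50,-26,92,0.021,-0.37,-0.1,1],[62,-33,115,0.026,-0.47,-0.125,1],[74,-39,139,0.032,-0.562,-0.15,1],[86,-45,160,0.036,-0.65,-0.174,1],[99,-52,185,0.042,-0.75,-0.2,1],[111,-59,209,0.047,-0.843,-0.225,1],[121,-64,227,0.051,-0.915,-0.245,1],[130,-69,243,0.055,-0.983,-0.263,1],[130,-69,243,0.055,-0.983,-0.263,1]]'
python3 - <<'E'
from plan2 import *
p,Rt=goal(post+[0,0,.175],-87); 
s=ctrl.get_state(); R0=R.from_rotvec(s['tool_rot']).as_matrix()
rows_to(p,Rt); print(s['joint_positions'])
d=R0.T@(p-s['position'])*1000; rv=R.from_matrix(R0.T@Rt).as_rotvec()
for k in np.arange(1,8)/7: print((d*k).round(),(rv*k).round(3))
E
```

```text
time: 5.78
position: [0.5382, 0.0513, 0.2639]
tool_rot: [2.244, 2.094, 0.026]
ft_force: [0.1, 0.3, -4.7]
grip_width: 0.637
shift [155.    5.6   6.7] turn [ 0.026 -0.571 -0.139] deg 33.7 rows>= 3.1
[ 0.627  0.085 -0.842  1.705  0.12   1.33  -0.306]
[22.  1.  1.] [ 0.004 -0.082 -0.02 ]
[44.  2.  2.] [ 0.007 -0.163 -0.04 ]
[66.  2.  3.] [ 0.011 -0.245 -0.059]
[89.  3.  4.] [ 0.015 -0.326 -0.079]
[111.   4.   5.] [ 0.019 -0.408 -0.099]
[133.   5.   6.] [ 0.022 -0.489 -0.119]
[155.   6.   7.] [ 0.026 -0.571 -0.139]
```

```bash
python3 -m handwheel '[[10,0,0,0.002,-0.04,-0.01,1],[22,1,1,0.004,-0.082,-0.02,1],[44,2,2,0.007,-0.163,-0.04,1],[66,2,3,0.011,-0.245,-0.059,1],[89,3,4,0.015,-0.326,-0.079,1],[111,4,5,0.019,-0.408,-0.099,1],[133,5,6,0.022,-0.489,-0.119,1],[147,5.5,6.5,0.025,-0.545,-0.132,1],[155,6,7,0.026,-0.571,-0.139,1],[155,6,7,0.026,-0.571,-0.139,1]]'
python3 - <<'E'
from plan2 import *
p,Rt=goal(post+[0,0,.175],-87); 
rows_to(p,Rt); print(ctrl.get_state()['joint_positions']); print(*house())
for n in("scene","top"): cv2.imwrite(f"pics/{n}4.png",ctrl.get_image(n)[:,:,::-1])
crop('pics/top4.png',(160,130,160,120),5,'pics/c10.png')
crop('pics/scene4.png',(300,80,200,150),4,'pics/c11.png')
E
```

```text
time: 7.02
position: [0.5588, 0.1992, 0.2517]
tool_rot: [1.823, 1.909, -0.581]
ft_force: [-0.6, 0.8, -3.3]
grip_width: 0.635
shift [ 4.9 -3.5 -3.8] turn [-0.004  0.002 -0.008] deg 0.5 rows>= 0.1
[-0.083  0.551 -0.847  1.404  0.796  1.852 -0.875]
[0.559 0.2   0.175] [[-0.044 -0.999 -0.002]
 [ 0.999 -0.044  0.002]
 [-0.002 -0.001  1.   ]]
```

View pics/c10.png

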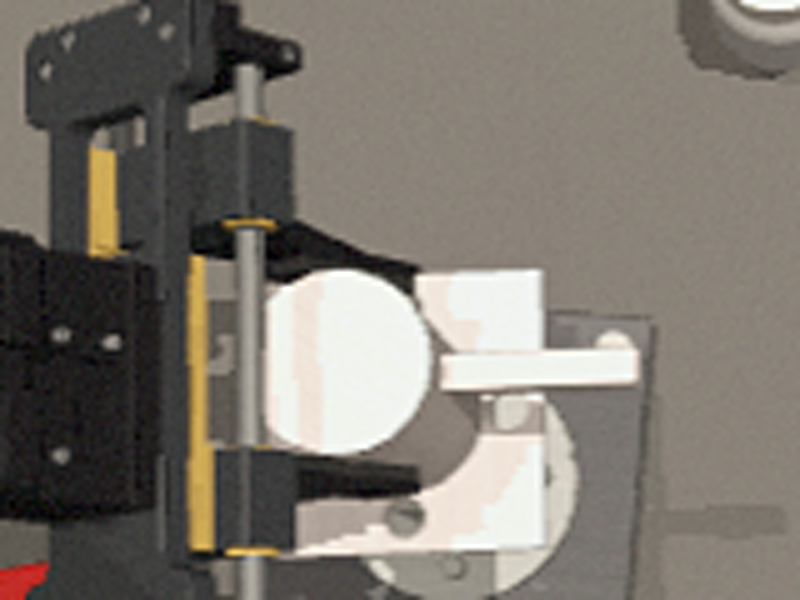

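View pics/c11.png

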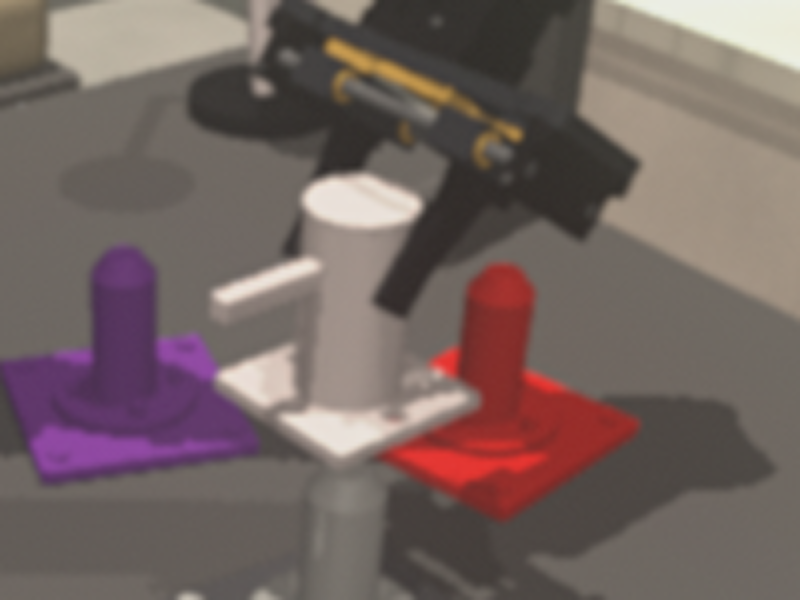

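Run:
```python
from plan2 import *
T=lambda u,v:np.array([160+u/5-.4,130+v/5-.4]); S=lambda u,v:np.array([300+u/4-.38,80+v/4-.38])
hp,hr=house(); print('exp top',hp+.11*hr[:,2])
print('tri top',*tri(S(361,202),T(338,361.5)), onz('top',T(338,361.5),.285), onz('scene',S(361,202),.285))
az=lambda p,q,z:(lambda d:np.degrees(np.arctan2(d[1],d[0])))(onz('top',T(*q),z)-onz('top',T(*p),z))
print('ear az',az((441,373),(638,367),.262),az((441,357),(638,351),.262),az((441,390),(638,383),.262))
print('flange edge', az((543,272),(544,551),.183)+90)
a,b=onz('top',T(543,270),.183),onz('top',T(545,552),.183); m=(a+b)/2; az0=np.radians(-88); print('flange mid edge',m,'centre',m-.048*np.array([np.cos(az0),np.sin(az0),0]), np.linalg.norm(a-b))
print(tri(S(478,400),T(543,270)),'?')
print(tri(S(343,455),T(543,270)),tri(S(218,378),T(545,552)))
```

```text
exp top [0.559 0.199 0.286]
tri top [0.559 0.198 0.285] 0.002349523421452228 [0.559 0.197 0.285] [0.559 0.199 0.285]
ear az -87.90151792309364 -87.913861259876 -87.59586586253334
flange edge -88.51674391648626
flange mid edge [0.559 0.148 0.183] centre [0.558 0.196 0.183] 0.09743745564409781
(array([0.626, 0.174, 0.21 ]), np.float64(0.07246050160728357)) ?
(array([0.609, 0.152, 0.185]), np.float64(0.005754757800770407)) (array([0.512, 0.149, 0.182]), np.float64(0.004966779759069878))
```

```bash
cat > go.py <<'E'
from plan2 import *
import sys
# world shift mm dx dy dz + yaw about world z (deg) about housing axis
def go(dx,dy,dz,yaw=0):
    s=ctrl.get_state(); R0=R.from_rotvec(s['tool_rot']).as_matrix(); hp,hr=house()
    Y=R.from_rotvec([0,0,np.radians(yaw)]).as_matrix()
    d=Y@(s['position']-hp)+hp-s['position']+np.array([dx,dy,dz])/1000
    print('house',hp.round(4),'z',hr[:,2].round(3),'earaz',np.degrees(np.arctan2(-hr[1,0],-hr[0,0])).round(2),'F',s['ft_force'].round(1),'t',round(s['time'],2))
    print('rows',(R0.T@d*1000).round(1),(R0.T@[0,0,np.radians(yaw)]).round(4))
if __name__=='__main__': go(*map(float,sys.argv[1:]))
E
python3 go.py -4.5 8.5 0 1;python3 go.py 0 0 -10; python3 go.py 0 0 0 1
```

```text
house [0.56  0.199 0.176] z [-0.004  0.003  1.   ] earaz -87.64 F [ 0.6 -1.3 -4.5] t 7.12
rows [ 7.1 -4.1 -5. ] [-0.01  -0.    -0.014]
house [0.56  0.199 0.176] z [-0.004  0.003  1.   ] earaz -87.64 F [ 0.6 -1.3 -4.5] t 7.12
rows [5.8 0.  8.2] [0. 0. 0.]
house [0.56  0.199 0.176] z [-0.004  0.003  1.   ] earaz -87.64 F [ 0.6 -1.3 -4.5] t 7.12
rows [-0.  0.  0.] [-0.01  -0.    -0.014]
```

```bash
python3 -m handwheel '[[7,-4,-5,-0.008,0,-0.011,1],[7,-4,-5,-0.008,0,-0.011,1],[7,-4,-5,-0.008,0,-0.011,1]]'
python3 - <<'E'
from go import *
go(0,0,-10)
for n in("scene","top"): cv2.imwrite(f"pics/{n}5.png",ctrl.get_image(n)[:,:,::-1])
crop('pics/top5.png',(160,130,160,120),5,'pics/c12.png')
crop('pics/scene5.png',(300,80,200,150),4,'pics/c13.png')
E
```

```text
time: 7.5
position: [0.5551, 0.2069, 0.2534]
tool_rot: [1.809, 1.916, -0.574]
ft_force: [-0.0, -0.4, -4.8]
grip_width: 0.637
house [0.555 0.208 0.176] z [-0.005  0.003  1.   ] earaz -86.77 F [-0.  -0.4 -4.8] t 7.5
rows [ 5.8 -0.   8.2] [0. 0. 0.]
```

View pics/c12.png

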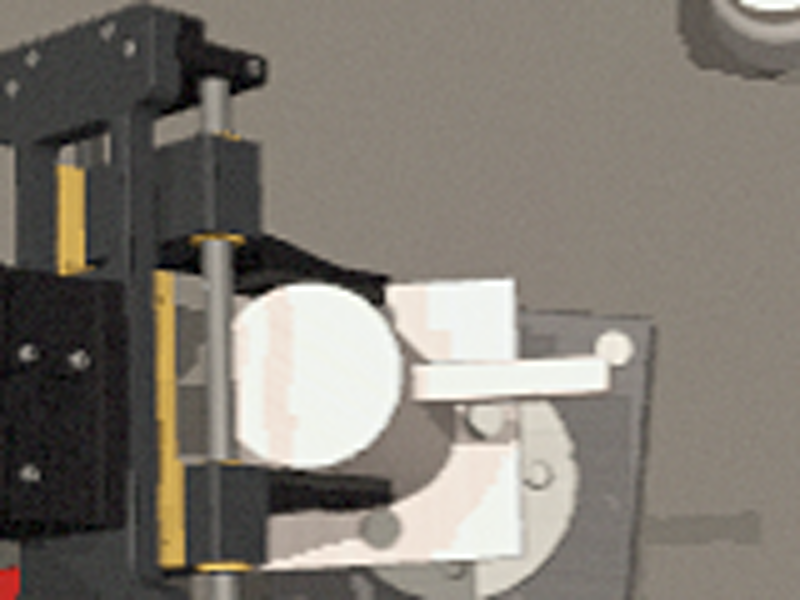

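View pics/c13.png

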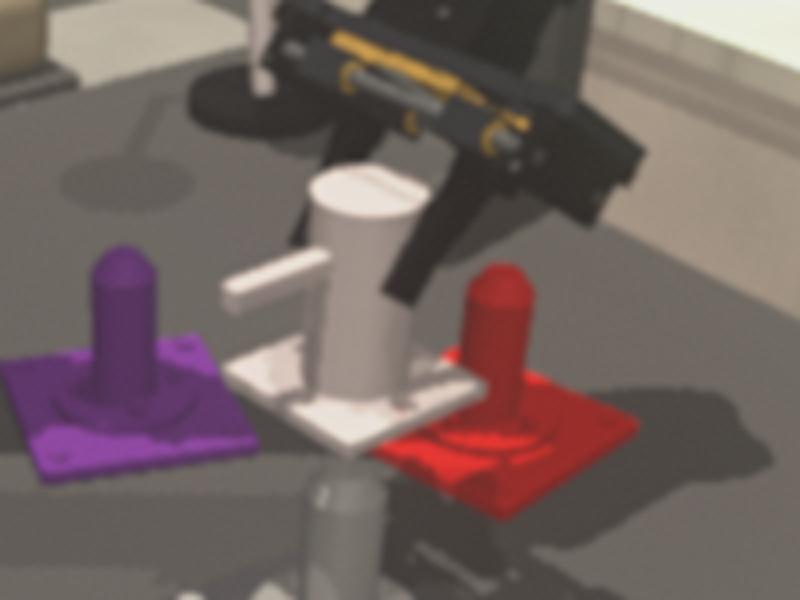

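Run:
```python
from plan2 import *
T=lambda u,v:np.array([160+u/5-.4,130+v/5-.4]); S=lambda u,v:np.array([300+u/4-.38,80+v/4-.38])
print('tri top',*tri(S(370,192),T(309,375.5)), onz('top',T(309,375.5),.286), onz('scene',S(370,192),.286))
# post top with same treatment, single views
F=lambda u,v:np.array([205+u/7-.43,180+v/7-.43]); G=lambda u,v:np.array([335+u/7-.43,185+v/7-.43])
print('post', onz('top',F(254,275),.124),onz('scene',G(362,85),.124))
# flange right edge
for z in(.184,): 
  a,b=onz('top',T(514,279),z),onz('top',T(520,556),z); print((a+b)/2+[0,.048,0], np.degrees(np.arctan2(*(b-a)[[1,0]]))+90)
```

```text
tri top [0.555 0.206 0.286] 0.003040738261723432 [0.554 0.205 0.286] [0.555 0.209 0.286]
post [0.554 0.207 0.124] [0.551 0.211 0.124]
[0.557 0.205 0.184] -87.41932019031012
```

```bash
python3 go.py -1 1.5 -60; python3 go.py -1 1.5 -80
```

```text
house [0.555 0.208 0.176] z [-0.005  0.003  1.   ] earaz -86.79 F [ 0.4 -0.2 -5.2] t 7.6
rows [35.9 -0.9 48.1] [0. 0. 0.]
house [0.555 0.208 0.176] z [-0.005  0.003  1.   ] earaz -86.79 F [ 0.4 -0.2 -5.2] t 7.6
rows [47.4 -1.  64.4] [0. 0. 0.]
```

```bash
python3 -m handwheel '[[7,-1,6,0,0,0,1],[12,-1,14,0,0,0,1],[18,-1,22,0,0,0,1],[24,-1,31,0,0,0,1],[30,-1,39,0,0,0,1],[36,-1,48,0,0,0,1],[36,-1,48,0,0,0,1]]'; python3 go.py 0 0 -10
```

```text
time: 8.48
position: [0.5536, 0.2083, 0.1919]
tool_rot: [1.809, 1.917, -0.577]
ft_force: [0.8, -0.1, -4.9]
grip_width: 0.641
house [0.553 0.209 0.115] z [-0.003  0.004  1.   ] earaz -86.76 F [ 0.8 -0.1 -4.9] t 8.47
rows [5.8 0.  8.2] [0. 0. 0.]
```

```bash
python3 -m handwheel '[[3,0,4,0,0,0,1],[6,0,8,0,0,0,1],[9,0,12,0,0,0,1],[9,0,12,0,0,0,1]]'; python3 go.py 0 0 -10
```

```text
time: 8.98
position: [0.554, 0.2089, 0.1776]
tool_rot: [1.809, 1.917, -0.575]
ft_force: [-0.2, 0.1, -5.9]
grip_width: 0.641
house [0.554 0.21  0.101] z [-0.004  0.003  1.   ] earaz -86.76 F [-0.2  0.1 -5.9] t 8.97
rows [5.8 0.  8.2] [0. 0. 0.]
```

```bash
python3 -m handwheel '[[3,0,4,0,0,0,1],[6,0,8,0,0,0,1],[9,0,12,0,0,0,1],[12,0,16,0,0,0,1],[12,0,16,0,0,0,1]]'; python3 go.py 0 0 -10
```

```text
time: 9.6
position: [0.554, 0.2094, 0.1574]
tool_rot: [1.809, 1.917, -0.575]
ft_force: [2.8, -1.7, -7.1]
grip_width: 0.639
house [0.554 0.21  0.08 ] z [-0.004  0.003  1.   ] earaz -86.76 F [ 2.8 -1.7 -7.1] t 9.6
rows [5.8 0.  8.2] [0. 0. 0.]
```

```bash
python3 go.py 0.5 -0.6 -20; python3 go.py 1 0 0
```

```text
house [0.554 0.21  0.08 ] z [-0.004  0.003  1.   ] earaz -86.76 F [ 2.8 -1.7 -7.1] t 9.6
rows [11.   0.5 16.7] [0. 0. 0.]
house [0.554 0.21  0.08 ] z [-0.004  0.003  1.   ] earaz -86.76 F [ 2.8 -1.7 -7.1] t 9.6
rows [-0.  1.  0.] [0. 0. 0.]
```

```bash
python3 -m handwheel '[[3.5,0.5,3.5,0,0,0,1],[6.5,0.5,7.5,0,0,0,1],[9.5,0.5,11.5,0,0,0,1],[12,0.5,16,0,0,0,1],[12,0.5,16,0,0,0,1]]'; python3 go.py 0 0 -10
```

```text
time: 10.22
position: [0.5543, 0.21, 0.1371]
tool_rot: [1.809, 1.917, -0.575]
ft_force: [0.7, -2.8, -7.4]
grip_width: 0.638
house [0.554 0.211 0.06 ] z [-0.004  0.003  1.   ] earaz -86.76 F [ 0.7 -2.8 -7.4] t 10.22
rows [5.8 0.  8.2] [0. 0. 0.]
```

```bash
python3 -m handwheel '[[2.5,0,5,0,0,0,1],[5,0,9,0,0,0,1],[7.5,0,12.5,0,0,0,1],[10,0,16,0,0,0,1],[10,0,16,0,0,0,1]]'; python3 go.py 0 0 -10
```

```text
time: 10.85
position: [0.5543, 0.2095, 0.1185]
tool_rot: [1.809, 1.918, -0.574]
ft_force: [1.8, -0.1, -6.2]
grip_width: 0.636
house [0.554 0.211 0.042] z [-0.004  0.002  1.   ] earaz -86.73 F [ 1.8 -0.1 -6.2] t 10.85
rows [5.8 0.  8.2] [0. 0. 0.]
```

Low forces with the housing well down on the post. I'll look before it reaches the studs.

Run:
```python
from h import *
for n in("scene","top"): cv2.imwrite(f"pics/{n}6.png",ctrl.get_image(n)[:,:,::-1])
a=cv2.imread('pics/top6.png')[150:270,190:350]; b=cv2.imread('pics/scene6.png')[150:290,320:460]
f=lambda i,s:cv2.resize(i,s,interpolation=cv2.INTER_CUBIC)
cv2.imwrite('pics/c14.png',f(a,(800,600)));cv2.imwrite('pics/c15.png',f(b,(600,600)))
```

```text
(no output)
```

View pics/c14.png

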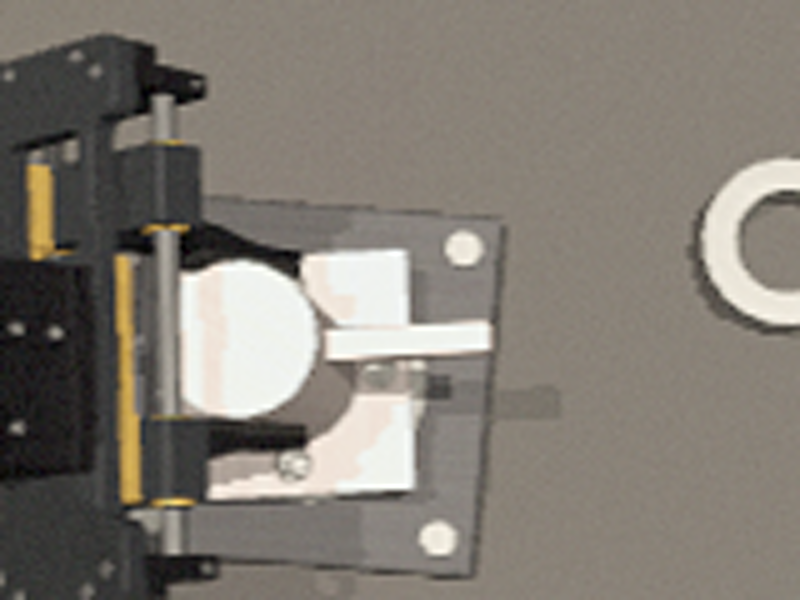

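View pics/c15.png

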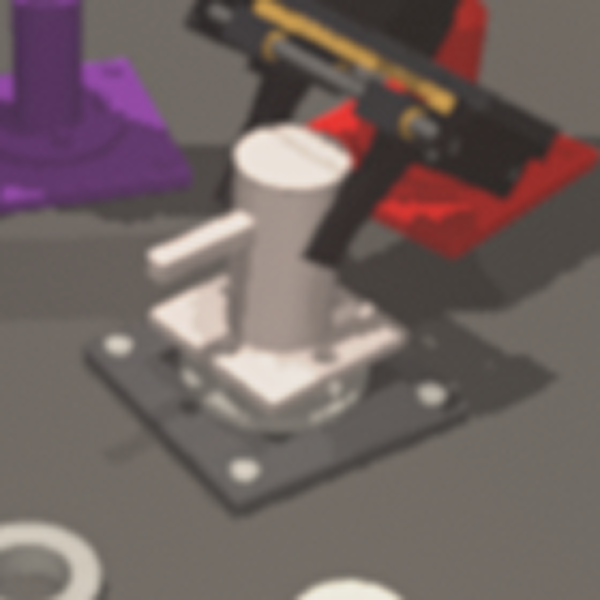

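The stud is visible inside the hole at (295,463) in the zoomed crop, so the angle looks right. I'll lower on.

```bash
python3 -m handwheel '[[1.5,-0.3,2,0,0,0,1],[3,-0.3,4.2,0,0,0,1],[4.5,-0.3,6.2,0,0,0,1],[5.8,-0.3,8.2,0,0,0,1],[5.8,-0.3,8.2,0,0,0,1]]'; python3 go.py 0 0 -5
```

```text
time: 11.58
position: [0.5541, 0.2093, 0.1088]
tool_rot: [1.809, 1.917, -0.574]
ft_force: [1.6, -0.7, -4.6]
grip_width: 0.638
house [0.554 0.21  0.032] z [-0.004  0.002  1.   ] earaz -86.75 F [ 1.6 -0.7 -4.6] t 11.57
rows [2.9 0.  4.1] [0. 0. 0.]
```

```bash
python3 -m handwheel '[[1.2,0,1.6,0,0,0,1],[2.3,0,3.3,0,0,0,1],[2.9,0,4.1,0,0,0,1],[2.9,0,4.1,0,0,0,1]]'; python3 go.py 0 0 -5
```

```text
time: 12.08
position: [0.5541, 0.2092, 0.1039]
tool_rot: [1.809, 1.917, -0.575]
ft_force: [0.7, 0.3, -4.5]
grip_width: 0.637
house [0.554 0.21  0.027] z [-0.004  0.003  1.   ] earaz -86.76 F [ 0.7  0.3 -4.5] t 12.07
rows [2.9 0.  4.1] [0. 0. 0.]
```

```bash
for i in 1; do python3 -m handwheel '[[0.9,0,1.2,0,0,0,1],[1.8,0,2.5,0,0,0,1],[1.8,0,2.5,0,0,0,1]]'; done; python3 go.py 0 0 -5
```

```text
time: 12.45
position: [0.5541, 0.2093, 0.1011]
tool_rot: [1.809, 1.917, -0.574]
ft_force: [1.1, -1.0, -3.6]
grip_width: 0.64
house [0.554 0.21  0.024] z [-0.004  0.003  1.   ] earaz -86.76 F [ 1.1 -1.  -3.6] t 12.45
rows [ 2.9 -0.   4.1] [0. 0. 0.]
```

```bash
python3 -m handwheel '[[0.6,0,0.8,0,0,0,1],[1.2,0,1.6,0,0,0,1],[1.2,0,1.6,0,0,0,1]]'; python3 go.py 0 0 -2
```

```text
time: 12.82
position: [0.5541, 0.2091, 0.1009]
tool_rot: [1.808, 1.915, -0.575]
ft_force: [-2.2, -1.3, 6.0]
grip_width: 0.64
house [0.554 0.21  0.024] z [-0.005  0.005  1.   ] earaz -86.78 F [-2.2 -1.3  6. ] t 12.82
rows [ 1.2 -0.   1.6] [0. 0. 0.]
```

Firm contact at an estimated 0.024 m, which fits home (0.022) rather than the stud tips (0.032). I'll check by picture before releasing.

Run:
```python
from h import *
for n in("scene","top"): cv2.imwrite(f"pics/{n}7.png",ctrl.get_image(n)[:,:,::-1])
b=cv2.imread('pics/scene7.png')[150:290,320:460]
cv2.imwrite('pics/c16.png',cv2.resize(b,(600,600),interpolation=cv2.INTER_CUBIC))
```

```text
(no output)
```

View pics/c16.png

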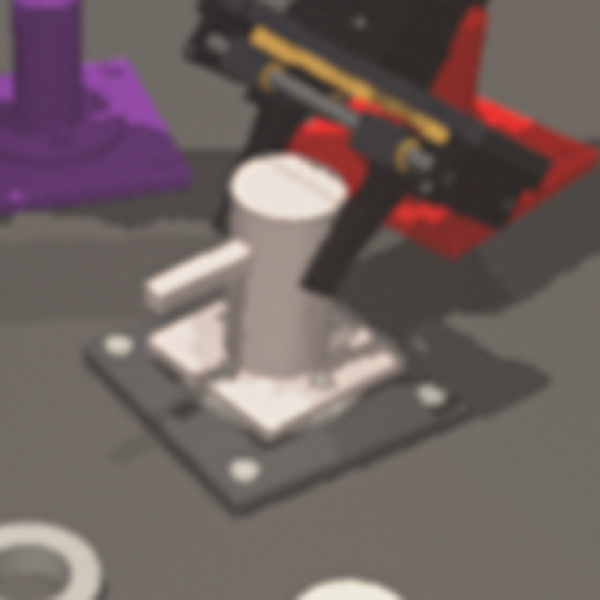

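```bash
python3 -m handwheel '[[0,0,0,0,0,0,0.1],[0,0,0,0,0,0,-0.3],[0,0,0,0,0,0,-1],[0,0,0,0,0,0,-1],[0,0,0,0,0,0,-1],[0,0,0,0,0,0,-1]]'; python3 -m handwheel '[[0,0,-8,0,0,0,-1],[0,0,-25,0,0,0,-1],[0,0,-50,0,0,0,-1],[0,0,-80,0,0,0,-1],[0,0,-120,0,0,0,-1],[0,0,-160,0,0,0,-1],[0,0,-180,0,0,0,-1],[0,0,-180,0,0,0,-1],[0,0,-180,0,0,0,-1]]'
python3 - <<'E'
from h import *
for n in("scene","top"): cv2.imwrite(f"pics/{n}8.png",ctrl.get_image(n)[:,:,::-1])
b=cv2.imread('pics/scene8.png')[150:290,320:460]; a=cv2.imread('pics/top8.png')[150:270,190:350]
cv2.imwrite('pics/c17.png',cv2.resize(b,(600,600),interpolation=cv2.INTER_CUBIC))
cv2.imwrite('pics/c18.png',cv2.resize(a,(800,600),interpolation=cv2.INTER_CUBIC))
E
```

```text
time: 13.68
position: [0.5541, 0.2093, 0.0989]
tool_rot: [1.809, 1.917, -0.575]
ft_force: [1.0, -0.1, -0.1]
grip_width: 0.973
time: 14.8
position: [0.548, 0.3127, 0.2457]
tool_rot: [1.809, 1.917, -0.575]
ft_force: [-0.0, -0.4, 0.3]
grip_width: 0.997
```

View pics/c17.png

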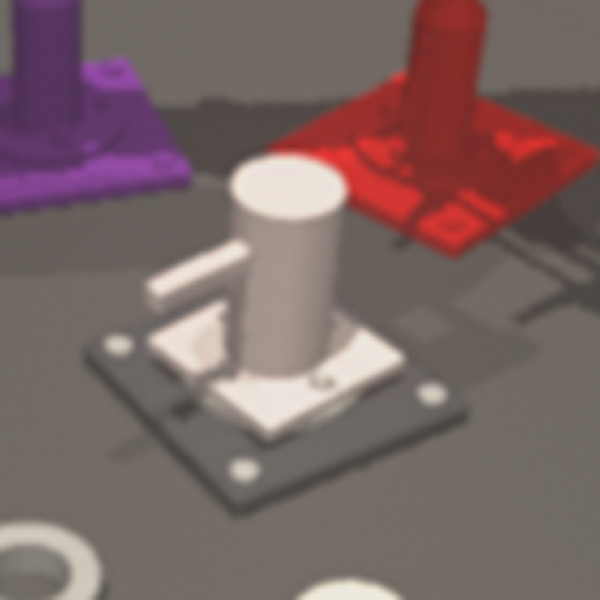

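View pics/c18.png

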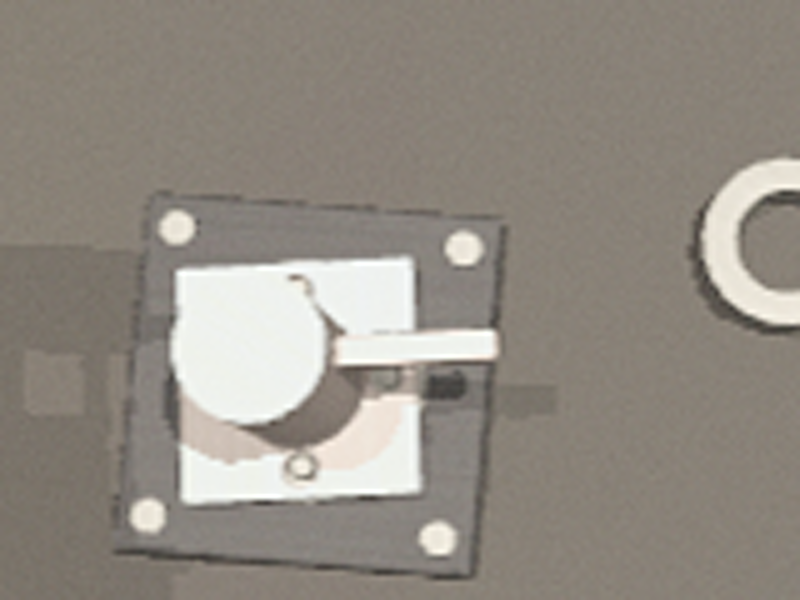

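View pics/top8.png

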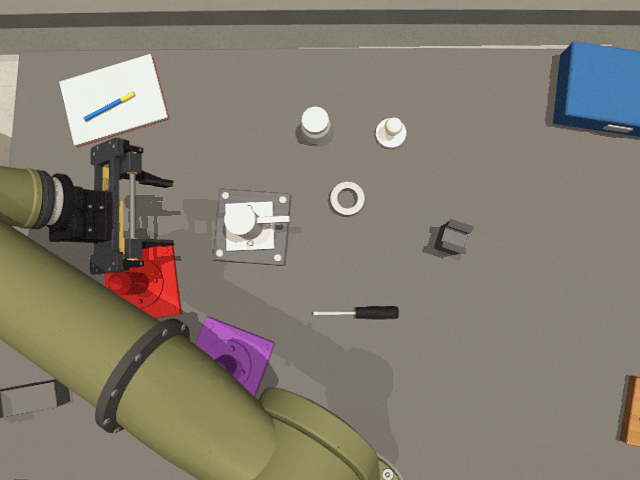

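Run:
```python
from h import *
t=np.array([190+249.5/5-.4,150+347.5/5-.4]); s=np.array([320+289/4.286-.38,150+187/4.286-.38])
print(*tri(s,t), onz('top',t,.132))
f=lambda u,v:onz('top',np.array([190+u/5-.4,150+v/5-.4]),.03)
c=[f(176,270),f(413,258),f(421,491),f(183,503)]; print(np.mean(c,0),[np.linalg.norm(c[i]-c[i-1]).round(4) for i in range(4)])
A=cv2.imread('pics/top0.png').astype(int);B=cv2.imread('pics/top8.png').astype(int)
d=np.abs(A-B).max(2)
for n,(x,y,w,h) in dict(jar=(295,100,45,50),ball=(370,112,42,42),gauge=(325,178,45,42),drv=(305,300,100,25)).items(): print(n,(d[y:y+h,x:x+w]>40).sum())
```

```text
[0.55352711 0.20841713 0.13473416] 0.0033760814899346492 [0.55293037 0.20751147 0.132     ]
[0.55329399 0.2074612  0.03      ] [np.float64(0.0956), np.float64(0.0974), np.float64(0.0954), np.float64(0.0968)]
jar 0
ball 0
gauge 0
drv 0
```

```bash
python3 -c "from bench import ctrl; print(ctrl.close_job())"
```

```text
the job is handed in; nothing more can be done
None
```

I moved the housing from the V-block to the fixture. It now sits mouth down over the post with the flange on the stud ring. I let go of it, backed the arm well clear and handed the job in at about 15 s of the 67 s allowed. No verdict was reported.

I gripped it near the closed end with the tool tilted and turned it mouth down in the air. The flange holes were lined up with the studs from the camera image (ring at about 3°), so it went straight down with no searching turn on the stud tips.

**Last checks**
- **Seating:** studs are visible in the holes. The top of the housing measured 134.7 mm, where home is 132 mm and the stud tips would be 142 mm. The two views disagreed by about 3 mm there, and the bare post top had also measured about 3 mm too high, so I take the housing to be home.
- **Centring:** the flange and closed-end centres came out at (0.553, 0.2075). The post had measured (0.554, 0.206–0.207), a difference of 1–2 mm.
- **Forces:** readings between moves were below about 8 N, and near 0 N once released.
- **Bystanders:** the top pictures from before and after show no change at the jar, ball, ring gauge or screwdriver.

I did not measure the final tilt separately. The tool readings showed about 0.4° just before release.

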